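Find the heavy side of a finishing wheel by feel

ROBOT

A 6-joint arm with a two-finger parallel gripper is mounted at the origin on the work surface. World frame = base frame: x ahead of the robot, y to its left, z up, the work surface at z = 0. Lengths are in mm, angles in rad, forces in N, time in s.
With the tool pointing down it reaches from about 250 to 725 mm from the base axis. Payload 4 kg.
Tool frame: the origin (TCP) lies midway between the tips of the shut fingers; the grasp point (between the pads) lies 19 mm behind it (pinch_z is the x of the grasp point in the tool frame, in mm); x points along the fingers, y is the direction in which the jaws open and shut, and the axes are right-handed (so a half turn about x gives the same grasp; the last joint's range is limited). The gripper opens to 85 mm and grips with 20 to 120 N. Pads are 22 mm wide; open, the fingers measure 114 mm over their backs; the gripper's body (76 mm by 85 mm) begins 54 mm behind the grasp point. The pads swing forward as they close: fully open they stand 13 mm farther back than shut.
Start: joints at [1.294, 0.241, 0.005, 1.335, 0, 1.571], TCP at [136.637, 480.967, 201.206] pointing down, gripper open.
Joint ranges: [-2.72, 2.72], [-1.05, 1.87], [-1.09, 1.28], [-1.99, 2.15], [-1.42, 1.44], [-3.14, 3.14]. Speed limits (rad/s): [2.79, 2.79, 3.14, 3.14, 3.14, 3.14].

INTERFACE

Orientations are given as a unit quaternion [x, y, z, w].
In Python, from rig import observe, snapshot, hand_in, pinch_z gives the robot as it stands.
- The arm moves only by the tool jog_arm, never from a script. Its argument "targets" is a list that holds one entry, the list of rows, each a list of 7 numbers: the shift along the tool's x, y, z in m, then the turn, a rotation vector about the tool's x, y, z in rad, then the gripper's target within -1 to 1 (shut at 1, half-way at 0, fully open at -1). In form: [[[dx, dy, dz, ax, ay, az, claw], ...]]. A call has 1 to 10 rows; each row is the pose to reach, as a shift and turn from the pose measured when the call began, along the tool's axes at that moment; what a row does not reach only later rows make up. A row lasts 1/12 s, in which the tool goes at most 41.7 mm and 7.16 degrees, less where a joint would pass 70% of its speed; a pose out of reach is approached as far as the arm can. A call with a gripper value outside its range is refused whole. The fingers move at their own pace and stop on an object; "newtons" is the grip in N (left out, the last holds). Time passes only in rows, so rows that repeat a pose let the fingers close. It gives the time, the measured TCP pose, the force and the opening at its end, in the units of the state.
- observe(): the state, without advancing time (a new reading comes with each control period).
- snapshot(name): name is "scene" or "top" or "wrist"; returns a dict with "image" (420x560x3 uint8, red, green, blue), "z_map" (420x560 float32, mm along the optical axis (not along the pixel's ray), 0 where there is no reading), "mtx" (3x3 intrinsics, pixels), "k1" (the pictures are not rectified: a ray, as slopes to the right and down, at radius r is drawn at 1 + k1 r^2 times it, then the intrinsics apply), "pose" (4x4, takes a point from camera to world coordinates); the wrist camera has in their place "T_tool_cam" (4x4, takes a point from camera to tool coordinates, whose origin is the TCP and whose axes are the tool frame's). Camera axes: x right, y up, looking along -z (the intrinsics and any distortion apply to the point x, -y, -z); pixel columns grow to the right and rows downward; lengths in mm; the calibration is good to about 2 mm. A picture is of the moment at which its call begins: read the wrist's pose just before it.
- hand_in(): hands the job in, once; it reports no verdict.
The state is a dict: "time": time; "joint_pos": joint angles; "dq": joint speeds; "tau": joint torques, N m; "eef_pos": TCP position; "ee_rot": TCP orientation; "ft_force": force on the tool from outside, world axes, zero at the start; "torque": the same for the moment, N m; "width": opening from 0.0 (shut) to 1.0 (fully open).
Only numpy, scipy, OpenCV 4.12 (cv2) and the standard library are available. Lean on these libraries where they do the work, as an engineer would, in place of code of your own. Each camera call takes 0.05 s, during which the arm holds its last target.

TASK

Somewhere inside the closed finishing wheel on the tilted bench head sits a weight that cannot be seen. Take the wheel by its crank handle, turn it at least one full turn in one direction to feel which side is heavy, then bring the heavy side to the bottom and finish while still gripping the handle, holding the wheel still there. Leave the shoe last, the roll of tape and the pen tin where they stand.

Things in the scene. Friction and masses are not known exactly. Their poses are not given: they have to be found in the camera images.
- stand: Grey pedestal bolted to the table; carries the tilted wheel. Origin: on the table straight below the hub point; x ahead (away from the robot at yaw 0), z up. Its foot is 150 mm wide and reaches from 35 mm before the origin to 185 mm behind it. Its place and yaw vary. The wheel on it is a closed drum, 170 mm diameter, 50 mm thick, with a felt rim and a metal face with six bolt heads.
- hub (a point): Fixed point at the centre of the wheel's round front face, on its axis, 160 mm above the table. x runs along the axis into the machine and dips 30 degrees (the face looks toward the robot and 30 degrees up); y is level, to the robot's left; z lies in the face's plane and points up its slope. From the face stand out only the crank bar (8 mm, with a rubber bush at the hub), its boss (28 mm) and the handle.
- wheel (a joint): Wheel angle q, rad, endless, not wrapped, -2 to 2 at the start. 0: crank bar's handle end at the top of the face; grows clockwise as seen facing the wheel: with the bush relaxed the handle's centre is at (-0.050, -0.060 sin q, 0.060 cos q) m in hub axes. Bearing drag 0.34 N m (5.7 N at the handle): the wheel stays where it is left and never swings down by itself.
- low (a point): Fixed point at the lowest place of the face's edge (85 mm down the slope from the hub), where the heavy side must end. The hidden weight, 0.47 to 0.63 kg, is fixed in the wheel 55 mm from the axis, at any angle from the handle. It adds up to 0.22 to 0.30 N m (about 4 N at the handle) while it is lifted, and takes off as much while it sinks. All else that turns is balanced.
- grip: Crank handle: wooden cylinder, 26 mm diameter, 50 mm long, parallel to the wheel's axis, spinning freely on a 14 mm pin. Origin: its centre, 60 mm from the axis and 50 mm before the face. Grip it from above, fingers left and right of it, and lead it round without turning the gripper. Its bar drives the wheel through a rubber bush (4 N m per rad), so the handle runs up to 0.16 rad ahead.
- last: Bystander: a cream shoe last, about 225 mm long, 72 mm wide and 90 mm tall, standing on its sole to the right of the wheel as the robot sees it; toe along its -x. Origin: centre of the underside.
- tape: Bystander: a roll of cream paper tape lying flat to the left of the wheel, 110 mm diameter, 36 mm tall. Origin: centre of the underside.
- tin: Bystander: an open metal tin of pens and pencils, 84 mm diameter, 105 mm tall (about 165 mm with the pens), to the left behind the wheel. Origin: centre of the underside.

How it is judged (in metres and radians):
On the way:
1. the wheel has been cranked round (a full turn either way always suffices) ((value of joint wheel above 4.2 rad or value of joint wheel below -4.2 rad)), for 0.05 s.
At the end, for the whole second after the job is handed in: The hidden weight is within 20 degrees of the lowest point of the wheel, the wheel stands still (under 0.1 rad/s), the fingers still press on the crank handle with more than 1 N, and the last, tape and tin are within 30 mm of where they began (z of slug_c0 in the frame of hub below 0 m and y of slug_c0 in the frame of hub between -0.0189 and 0.0189 m and contact force between grip and the fingers above 1 N and velocity of joint wheel between -0.1 and 0.1 rad/s and distance of each of last, tape, tin from where it was at the start of the episode below 0.03 m); the arm keeps its last pose, push and grip.
It fails at once if the shoe last is shoved more than 30 mm or knocked over (distance of last from where it was at the start of the episode above 0.03 m or angle between last's own z axis and vertical above 0.5 rad).
It fails at once if the roll of tape is shoved more than 30 mm or knocked over (distance of tape from where it was at the start of the episode above 0.03 m or angle between tape's own z axis and vertical above 0.5 rad).
It fails at once if the pen tin is shoved more than 30 mm or knocked over (distance of tin from where it was at the start of the episode above 0.03 m or angle between tin's own z axis and vertical above 0.5 rad).
It also fails if it takes over 72 s, if anything falls off the work surface, if the arm or the gripper's body presses on something with over 40 N, if the wrist force passes 120 N, or if a joint passes its speed limit or range.

## Working session

There is one attempt and no reset: what is moved stays moved. The work goes in short steps, Python scripts to look and compute and a tool call to move; the robot and the scene stay as the last step left them, time stands still between calls to the robot, and variables do not carry over. Pictures are saved under pics/ and viewed, and the job is handed in when it is done.

Besides the shell and the picture viewer there is one more tool, called after "Call:" in YAML: its name, and indented under it one key for each argument. jog_arm: Moves the arm, as the interface text tells. Its arguments: {"type":"object","properties":{"targets":{"type":"array"},"newtons":{"type":"number"}},"required":["targets"]}

```bash
ls; mkdir -p pics; python3 - <<'E'
from rig import observe, snapshot, pinch_z
import cv2,numpy as np
print(observe()); print(pinch_z() if callable(pinch_z) else pinch_z)
for n in("scene","top"):
    s=snapshot(n); cv2.imwrite(f"pics/{n}0.png",s["image"][:,:,::-1]); np.savez(f"{n}0.npz",**s); print(s["mtx"],s["k1"],s["pose"])
E
```

```text
pics
{'time': 0.0, 'joint_pos': array([ 1.29400613e+00,  2.41439488e-01,  3.73999402e-03,  1.33520319e+00,
       -8.23526435e-06,  1.57081584e+00]), 'dq': array([-3.81664578e-04,  3.92383680e-04, -5.50032055e-04, -5.73536908e-04,
       -1.30976963e-03, -8.12973321e-05]), 'tau': array([ 9.22950894e-04, -3.72310495e+01,  2.52413124e+01,  1.68946775e-02,
        5.19759340e-06,  6.77568295e-06]), 'eef_pos': array([136.44888606, 480.30457077, 200.30580518]), 'ee_rot': array([ 0.09681681,  0.70044441, -0.09829279,  0.70024472]), 'ft_force': array([ 0.42418206, -0.28138265,  0.38901005]), 'torque': array([-0.03706228,  0.00725823, -0.0299078 ]), 'width': 0.9984219686680474}
-18.700000000000003
[[480.98548119   0.         279.589264  ]
 [  0.         480.98548119 209.34600376]
 [  0.           0.           1.        ]] 0.004663079151636188 [[-8.17984271e-01 -4.96281045e-01  2.90872578e-01  9.26927385e+02]
 [ 5.75221224e-01 -7.01532410e-01  4.20681376e-01  5.02134248e+02]
 [-4.71965200e-03  5.11426830e-01  8.59313867e-01  1.11709409e+03]
 [ 0.00000000e+00  0.00000000e+00  0.00000000e+00  1.00000000e+00]]
[[400.53450124   0.         280.69392544]
 [  0.         400.53450124 204.77198426]
 [  0.           0.           1.        ]] -0.11859289776886174 [[ 7.39498964e-02  9.75728966e-01 -2.06117438e-01  4.12920224e+02]
 [-9.97246929e-01  7.34867573e-02 -9.91255011e-03  2.51601313e+01]
 [ 5.47493984e-03  2.06283014e-01  9.78477053e-01  1.05475235e+03]
 [ 0.00000000e+00  0.00000000e+00  0.00000000e+00  1.00000000e+00]]
```

View pics/scene0.png

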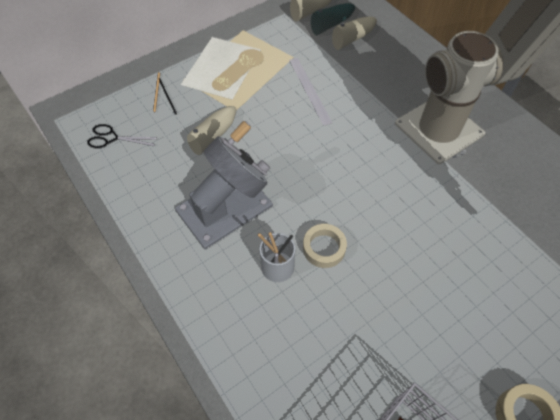

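View pics/top0.png

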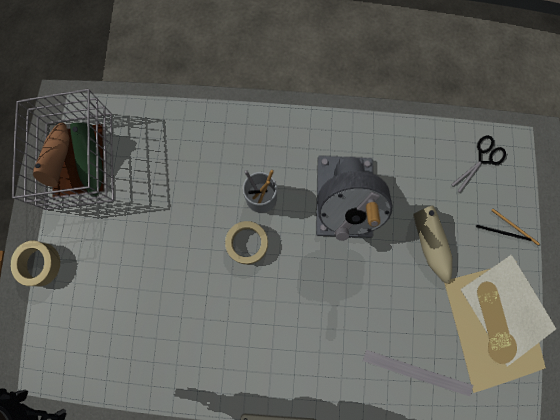

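Scene: wheel about (235,165) in the scene view. In the top view the wheel is at about (353,205), handle orange at (372,212), tape (246,243), tin (260,190), last (436,243). Next I'll measure in 3D.

```bash
cat > h.py <<'E'
import numpy as np,cv2
def cloud(s,T=None):
    T=s["pose"] if T is None else T
    K=s["mtx"];k1=float(s["k1"]);z=s["z_map"].astype(float)
    v,u=np.mgrid[:z.shape[0],:z.shape[1]]
    d=np.array([k1,0,0,0,0.])
    p=cv2.undistortPoints(np.stack([u,v],-1).reshape(-1,1,2).astype(np.float64),K,d).reshape(z.shape+(2,))
    P=np.stack([p[...,0]*z,-p[...,1]*z,-z],-1)
    W=P@T[:3,:3].T+T[:3,3]
    W[z<=0]=np.nan
    return W
E
python3 - <<'E'
from h import *
for n,(x0,y0,x1,y1) in {"top":(300,140,470,300),"scene":(170,90,300,260)}.items():
    s=np.load(n+"0.npz");W=cloud(s);im=s["image"]
    np.save(n+"W.npy",W)
    c=im[y0:y1,x0:x1,::-1];cv2.imwrite(f"pics/{n}z.png",cv2.resize(c,None,fx=3.3,fy=3.3,interpolation=cv2.INTER_CUBIC)[:600,:800])
    hsv=cv2.cvtColor(im,cv2.COLOR_RGB2HSV)
    m=np.zeros(im.shape[:2],bool);m[y0:y1,x0:x1]=True
    if n=="top":m[:,400:]=False
    else: m[:118]=False
    o=m&(hsv[...,0]>8)&(hsv[...,0]<20)&(hsv[...,1]>120)&(hsv[...,2]>90)
    p=W[o];print(n,o.sum(),np.argwhere(o).mean(0),np.nanmin(p,0),np.nanmedian(p,0),np.nanmax(p,0))
    # table check
    print("table",np.nanmedian(W[...,2]))
    h=W[...,2]
    print("high>60 box",np.nanmin(W[m&(h>60)],0),np.nanmax(W[m&(h>60)],0))
E
```

```text
top 194 [212.2628866  371.63402062] [ 557.55008171 -169.03207796  221.66265833] [ 582.63212241 -155.85647621  242.00232015] [ 607.34086481 -148.1122017   255.07387257]
table -0.6323223961840085
high>60 box [ 538.51410521 -219.69654115   84.45974082] [746.64741068 -50.64518489 255.07387257]<stdin>:11: RuntimeWarning: Mean of empty slice.
  ret = um.true_divide(
Traceback (most recent call last):
ValueError: zero-size array to reduction operation fmin which has no identity
```

View pics/topz.png

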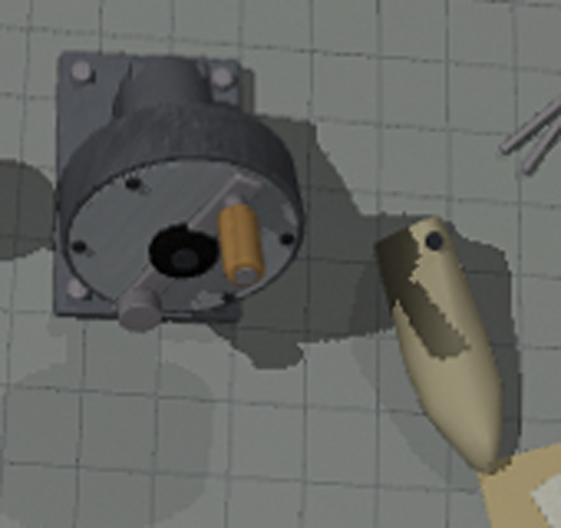

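View pics/scenez.png

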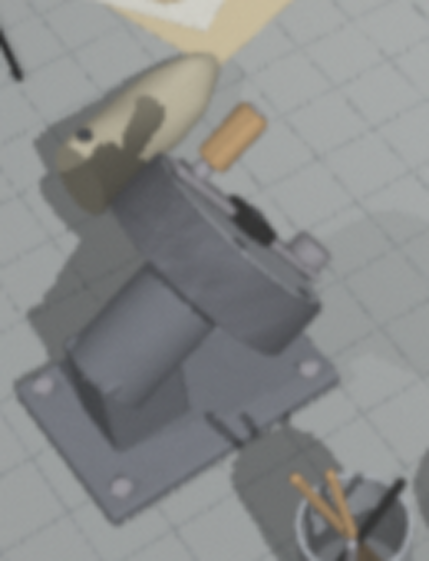

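Top view zoom shows the handle at right of the hub, slightly up the slope, with the boss at lower left. Now I'll fit the face plane and handle axis.

```bash
python3 - <<'E'
from h import *
s=np.load("top0.npz");W=cloud(s);im=s["image"]
hsv=cv2.cvtColor(im,cv2.COLOR_RGB2HSV)
v,u=np.mgrid[:420,:560]
o=(u>300)&(u<400)&(v>140)&(v<300)&(hsv[...,0]>8)&(hsv[...,0]<20)&(hsv[...,1]>120)
# ransac face
reg=(u>318)&(u<392)&(v>185)&(v<240)&~o&np.isfinite(W[...,2])&(W[...,2]>80)
P=W[reg];rng=np.random.default_rng(0);best=0
for _ in range(2000):
    a=P[rng.choice(len(P),3,False)];n=np.cross(a[1]-a[0],a[2]-a[0]);l=np.linalg.norm(n)
    if l<1:continue
    n/=l;i=abs((P-a[0])@n)<2
    if i.sum()>best:best=i.sum();I=i
Q=P[I];c=Q.mean(0);n=np.linalg.svd(Q-c)[2][2];n*=np.sign(n[2])
print("normal",n,"tilt",np.degrees(np.arcsin(n[2])),"yaw",np.degrees(np.arctan2(-n[1],-n[0])),I.sum(),len(P))
# in-plane circle of face points: basis
yaw=np.arctan2(-n[1],-n[0])
X=np.array([np.cos(yaw)*np.cos(np.pi/6),np.sin(yaw)*np.cos(np.pi/6),-.5]);Y=np.array([-np.sin(yaw),np.cos(yaw),0]);Z=np.cross(X,Y)
full=np.isfinite(W[...,2])&(u>300)&(u<410)&(v>140)&(v<260)&(abs((W-c)@n)<3)&(W[...,2]>80)
a=(W[full]-c)@np.stack([Y,Z]).T
(cc,r)=cv2.minEnclosingCircle(a.astype(np.float32));print("circle",cc,r,full.sum())
hub=c+cc[0]*Y+cc[1]*Z;print("hub",hub)
H=(W[o]-hub)@np.stack([X,Y,Z]).T
H=H[np.isfinite(H[:,0])]
print("handle in hub",np.percentile(H,[2,50,98],axis=0))
rest=np.isfinite(W[...,2])&(u>310)&(u<400)&(v>180)&(v<250)
R=(W[rest]-hub)@np.stack([X,Y,Z]).T
for lo,hi in((-12,-4),(-20,-12),(-30,-20),(-45,-30)):
    k=(R[:,0]>lo)&(R[:,0]<hi)&(abs(R[:,1])<90);print(lo,hi,k.sum(),R[k].mean(0) if k.any() else'')
    k&=R[:,1]>15
    if k.any():print("   left",R[k].min(0),R[k].max(0))
# bystanders
for nme,b in {"last":(410,195,465,290),"tape":(222,215,270,268),"tin":(240,165,280,215)}.items():
    m=(u>b[0])&(u<b[2])&(v>b[1])&(v<b[3])&(W[...,2]>20);print(nme,np.nanmin(W[m],0).round(),np.nanmax(W[m],0).round())
E
```

```text
normal [-0.86292475 -0.02768133  0.50457371] tilt 30.303058257171774 yaw 1.83733245256281 1727 3002
circle (-8.814911842346191, -10.531137466430664) 84.99829864501953 1905
hub [ 596.79141029 -136.32669097  160.86244881]
handle in hub [[-74.22790299 -33.55075642  50.90918161]
 [-54.57132143 -20.22097814  63.88412788]
 [-28.80783606 -11.93441145  67.85943734]]
-12 -4 264 [-9.21624925 -4.02206049 20.39243358]
   left [-11.98440497  15.12105828 -67.93397089] [-4.07381975 67.99402127 60.08663416]
-20 -12 292 [-15.28102791   1.60783944   0.31683946]
   left [-19.90287886  15.1183786  -59.60006818] [-12.04243169  39.48353174  17.0779104 ]
-30 -20 133 [-26.01792255  16.69596789 -33.40582935]
   left [-28.62410856  15.04303535 -70.3323582 ] [-20.41010338  38.72740151 -39.31146046]
-45 -30 60 [-37.57250546 -20.95028222  63.18620739]
last [ 463. -425.   20.] [ 646. -313.   91.]
tape [470.  63.  21.] [580. 171.  41.]
tin [609.  49.  20.] [693. 131. 169.]
```

```bash
cat >> h.py <<'E'
from scipy.spatial.transform import Rotation as Ro
yaw=np.radians(1.8)
HUB=np.array([596.8,-136.3,160.5])
X=np.array([np.cos(yaw)*np.cos(np.pi/6),np.sin(yaw)*np.cos(np.pi/6),-.5]);Y=np.array([-np.sin(yaw),np.cos(yaw),0]);Z=np.cross(X,Y)
def hpos(q,r=60.): return HUB-50*X-r*np.sin(q)*Y+r*np.cos(q)*Z
def state():
    from rig import observe
    return observe()
def rel(o,p,R=None):
    R0=Ro.from_quat(o["ee_rot"])
    d=R0.inv().apply(np.array(p)-o["eef_pos"])/1000
    a=(R0.inv()*R).as_rotvec() if R is not None else np.zeros(3)
    return d.round(4),a.round(4)
def goalR(sgn=1):
    x=np.array([0,0,-1.]);y=sgn*Y
    return Ro.from_matrix(np.stack([x,y,np.cross(x,y)],1))
E
python3 - <<'E'
from h import *
o=state();print(Ro.from_quat(o["ee_rot"]).as_matrix().round(3),o["time"])
h=hpos(.39);print(h)
for s in(1,-1):print(rel(o,[*h[:2],345],goalR(s)))
print(rel(o,[350,160,345]))
E
```

```text
[[-0.001  0.273  0.962]
 [-0.002  0.962 -0.273]
 [-1.    -0.002 -0.   ]] 0.1
[ 581.97019697 -159.5886118   233.55968452]
(array([-0.1437, -0.4941,  0.6034]), array([-3.083e-01, -3.000e-04,  1.900e-03]))
(array([-0.1437, -0.4941,  0.6034]), array([2.8333e+00, 2.7000e-03, 5.0000e-04]))
(array([-0.1441, -0.2501,  0.2929]), array([0., 0., 0.]))
```

Call:
jog_arm:
  targets:
    - [[-0.04,0,0,0,0,0,-1],[-0.08,0,0,0,0,0,-1],[-0.12,-0.03,0.03,-0.05,0,0,-1],[-0.143,-0.06,0.06,-0.1,0,0,-1],[-0.143,-0.09,0.09,-0.15,0,0,-1],[-0.143,-0.12,0.12,-0.2,0,0,-1],[-0.143,-0.15,0.15,-0.25,0,0,-1],[-0.143,-0.18,0.18,-0.3,0,0,-1],[-0.143,-0.21,0.21,-0.308,0,0,-1],[-0.143,-0.24,0.24,-0.308,0,0,-1]]

```text
time: 0.93
eef_pos: [289.9, 203.9, 343.7]
ee_rot: [-0.012, 0.707, 0.011, 0.707]
ft_force: [1.5, 0.8, 0.3]
width: 0.999
```

```bash
python3 - <<'E'
from h import *
o=state();h=hpos(.39);print(o["eef_pos"],o["ft_force"],o["time"]);print(rel(o,[*h[:2],345],goalR(1)))
E
```

```text
[289.93371528 203.9071837  343.687655  ] [1.54863329 0.79440086 0.25057694] 0.9333
(array([-0.0008, -0.3728,  0.2801]), array([ 0.0011, -0.0004,  0.0018]))
```

Call:
jog_arm:
  targets:
    - [[0,-0.032,0.024,0,0,0,-1],[0,-0.064,0.048,0,0,0,-1],[0,-0.096,0.072,0,0,0,-1],[0,-0.128,0.096,0,0,0,-1],[0,-0.16,0.12,0,0,0,-1],[0,-0.192,0.144,0,0,0,-1],[0,-0.224,0.168,0,0,0,-1],[0,-0.256,0.192,0,0,0,-1],[0,-0.288,0.216,0,0,0,-1],[0,-0.32,0.24,0,0,0,-1]]

```text
time: 1.77
eef_pos: [540.8, -110.0, 343.6]
ee_rot: [-0.012, 0.707, 0.011, 0.707]
ft_force: [0.9, 0.7, 0.9]
width: 1.0
```

```bash
python3 - <<'E'
from h import *
from rig import snapshot
o=state();h=hpos(.39);print(o["eef_pos"],o["ft_force"],o["time"]);print(rel(o,[*h[:2],345],goalR(1)))
s=snapshot("wrist");cv2.imwrite("pics/w1.png",s["image"][:,:,::-1])
T=np.eye(4);T[:3,:3]=Ro.from_quat(o["ee_rot"]).as_matrix();T[:3,3]=o["eef_pos"]
W=cloud(s,T@s["T_tool_cam"])
hsv=cv2.cvtColor(s["image"],cv2.COLOR_RGB2HSV)
m=(hsv[...,0]>8)&(hsv[...,0]<20)&(hsv[...,1]>120)&(W[...,2]>150)
H=(W[m]-HUB)@np.stack([X,Y,Z]).T;print(m.sum(),np.percentile(H,[2,50,98],axis=0),np.argwhere(m).mean(0))
E
```

```text
[ 540.82264887 -110.0089301   343.59139493] [0.89958492 0.72196549 0.88638895] 1.7667
(array([-0.0014, -0.0509,  0.0395]), array([ 0.0005, -0.0013,  0.0015]))
293 [[-215.18212515  -34.87119778   20.59585141]
 [-187.33954932   -2.58546573  202.98033599]
 [  -2.78150613  108.54624696  227.65293915]] [330.55631399 250.37542662]
```

View pics/w1.png

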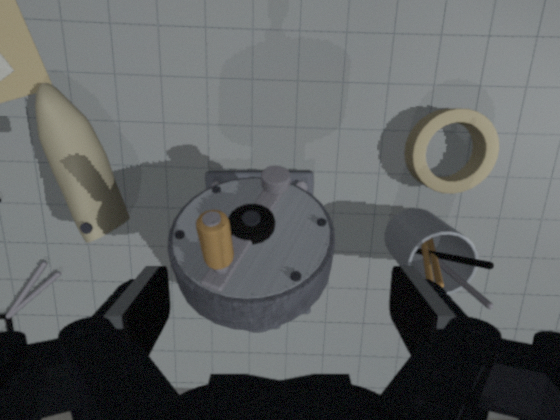

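Wrist view: handle at (214,238), hub at (252,222), boss at (275,180), fingers at the lower edge.

```bash
python3 - <<'E'
from h import *
from rig import snapshot
o=state()
s=snapshot("wrist")
T=np.eye(4);T[:3,:3]=Ro.from_quat(o["ee_rot"]).as_matrix();T[:3,3]=o["eef_pos"]
W=cloud(s,T@s["T_tool_cam"])
hsv=cv2.cvtColor(s["image"],cv2.COLOR_RGB2HSV)
v,u=np.mgrid[:420,:560]
B=np.stack([X,Y,Z]).T
m=(hsv[...,0]>5)&(hsv[...,0]<25)&(hsv[...,1]>90)&(u>185)&(u<245)&(v>195)&(v<285)
H=(W[m]-HUB)@B;print(m.sum(),np.nanpercentile(H,[2,50,98],axis=0))
m=(u>170)&(u<335)&(v>180)&(v<320)
H=(W[m]-HUB)@B;k=abs(H[:,0])<4;print(k.sum(),np.percentile(H[k],[1,50,99],axis=0), np.median(H[k][:,0]))
c,r=cv2.minEnclosingCircle(H[k][:,1:].astype(np.float32));print(c,r)
h=hpos(.39);print(o["eef_pos"],o["time"]);print(rel(o,[*h[:2],h[2]-17],goalR(1)))
E
```

```text
1431 [[-74.99818987 -34.63049146  45.97485288]
 [-59.13652768 -21.33917566  64.11362617]
 [-28.76310253 -12.03464351  66.91369055]]
11841 [[ -3.29897734 -79.74368946 -68.81124758]
 [ -1.13628699  11.37832052  25.32232245]
 [  2.94216883  73.40158902  81.47517474]] -1.1362869933674598
(-1.2559868097305298, -0.939171314239502) 85.29893493652344
[ 544.66870843 -115.64894936  339.82209153] 1.8167
(array([ 0.1234, -0.0443,  0.0365]), array([-0.0042, -0.0036,  0.0049]))
```

Call:
jog_arm:
  targets:
    - [[0,-0.022,0.018,0,0,0,-1],[0,-0.044,0.0365,0,0,0,-1],[0.02,-0.0443,0.0365,-0.004,-0.003,0.005,-1],[0.05,-0.0443,0.0365,-0.004,-0.003,0.005,-1],[0.08,-0.0443,0.0365,-0.004,-0.003,0.005,-1],[0.105,-0.0443,0.0365,-0.004,-0.003,0.005,-1],[0.1234,-0.0443,0.0365,-0.004,-0.003,0.005,-1],[0.1234,-0.0443,0.0365,-0.004,-0.003,0.005,-1],[0.1234,-0.0443,0.0365,-0.004,-0.003,0.005,-1]]

```text
time: 2.62
eef_pos: [578.3, -155.4, 215.3]
ee_rot: [-0.01, 0.709, 0.013, 0.705]
ft_force: [0.5, -0.3, -0.5]
width: 1.0
```

```bash
python3 - <<'E'
from h import *
o=state();h=hpos(.395);print(h,o["eef_pos"],o["ft_force"],o["time"]);print(rel(o,[*h[:2],h[2]-17],goalR(1)))
E
```

```text
[ 581.92155705 -159.86746364  233.46030834] [ 578.34514556 -155.40856927  215.26415276] [ 0.51932436 -0.34137455 -0.50581892] 2.6167
(array([-0.0012, -0.0046,  0.0034]), array([-0.0001, -0.006 , -0.0042]))
```

Call:
jog_arm:
  targets:
    - [[0,-0.0046,0.0034,0,-0.006,-0.004,-1],[0,-0.0046,0.0034,0,-0.006,-0.004,0],[0,-0.0046,0.0034,0,-0.006,-0.004,1],[0,-0.0046,0.0034,0,-0.006,-0.004,1],[0,-0.0046,0.0034,0,-0.006,-0.004,1],[0,-0.0046,0.0034,0,-0.006,-0.004,1],[0,-0.0046,0.0034,0,-0.006,-0.004,1],[0,-0.0046,0.0034,0,-0.006,-0.004,1]]
  newtons: 60

```text
time: 3.28
eef_pos: [584.3, -161.5, 218.4]
ee_rot: [-0.012, 0.704, 0.01, 0.71]
ft_force: [2.0, -0.8, 8.4]
width: 0.012
```

```bash
python3 - <<'E'
from h import *
from rig import snapshot
s=snapshot("wrist");cv2.imwrite("pics/w2.png",s["image"][:,:,::-1])
o=state();h=hpos(.395);print(h,o["eef_pos"],o["ft_force"],o["torque"],o["width"],o["time"]);print(rel(o,[*h[:2],h[2]-17],goalR(1)))
E
```

```text
[ 581.92155705 -159.86746364  233.46030834] [ 584.26030438 -160.97510139  218.38714245] [ 1.66948048 -0.12519201  6.8743113 ] [-0.07047955 -0.26410368  0.0025854 ] 0.004591976970101605 3.3333
(array([ 0.0019,  0.0012, -0.0023]), array([-0.0005,  0.0074,  0.0026]))
```

View pics/w2.png

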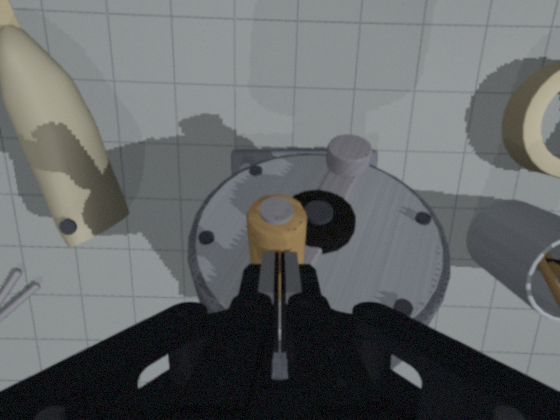

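The wrist picture shows the fingers shut without the handle between them: handle end at (277,210), fingertips at (280,260). I'll measure where the handle is relative to the tips.

```bash
python3 - <<'E'
from h import *
from rig import snapshot
o=state()
s=snapshot("wrist");t=snapshot("top");c=snapshot("scene")
print(s["T_tool_cam"].round(2))
T=np.eye(4);T[:3,:3]=Ro.from_quat(o["ee_rot"]).as_matrix();T[:3,3]=o["eef_pos"]
W=cloud(s,T@s["T_tool_cam"])
B=np.stack([X,Y,Z]).T
v,u=np.mgrid[:420,:560]
hsv=cv2.cvtColor(s["image"],cv2.COLOR_RGB2HSV)
m=(hsv[...,0]>5)&(hsv[...,0]<25)&(hsv[...,1]>90)&(u>240)&(u<315)&(v>190)&(v<275)
H=(W[m]-HUB)@B;print("handle",m.sum(),np.nanpercentile(H,[2,50,98],axis=0))
print("world",np.nanpercentile(W[m],[2,50,98],axis=0))
for p in((258,265),(270,262),(290,262),(300,280),(348,160),(318,212),(280,365)):print(p,W[p[1],p[0]],(W[p[1],p[0]]-HUB)@B)
cv2.imwrite("pics/s2.png",cv2.resize(c["image"][90:260,170:300,::-1],None,fx=3.5,fy=3.5,interpolation=cv2.INTER_CUBIC))
E
```

```text
[[ 0.0000e+00  2.7000e-01 -9.6000e-01 -1.7196e+02]
 [ 1.0000e+00  0.0000e+00  0.0000e+00 -4.0000e-02]
 [ 0.0000e+00 -9.6000e-01 -2.7000e-01 -6.6890e+01]
 [ 0.0000e+00  0.0000e+00  0.0000e+00  1.0000e+00]]
handle 2418 [[-75.23644467 -37.8060495   17.17174959]
 [-72.02384643 -26.02563359  61.29504144]
 [-16.19080992 -13.66935083  65.80908237]]
world [[ 555.97893951 -174.91173482  183.35691953]
 [ 566.65527218 -163.29856656  248.26747098]
 [ 584.27211867 -150.65825078  253.43025532]]
(258, 265) [ 577.50215779 -169.59409063  256.80639721] [-65.76305664 -32.67150213  73.23673026]
(270, 262) [ 573.96595072 -164.83171322  261.49163855] [-71.03706268 -27.80039972  75.60183214]
(290, 262) [ 573.92123    -157.25258696  261.05779695] [-70.65268076 -20.22360859  75.32279802]
(300, 280) [ 577.34647731 -153.70136419  268.86380508] [-71.49419516 -16.78172775  83.85055124]
(348, 160) [ 551.96377136 -115.50370012  139.1871061 ] [-27.58799447  22.19437814 -40.5379461 ]
(318, 212) [ 580.63272902 -137.22385385  169.5181898 ] [-18.52858465  -0.41557173  -0.28417471]
(280, 365) [ 652.84636633 -158.66677551  220.21387119] [ 18.04825852 -24.11619777  79.37180613]
```

View pics/s2.png

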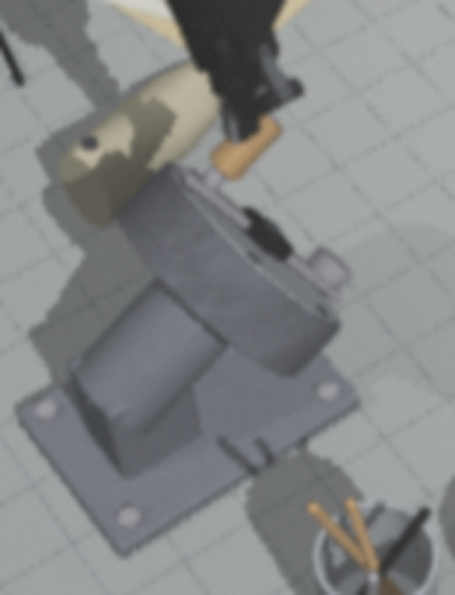

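Call:
jog_arm:
  targets:
    - [[-0.03,0,0,0,0,0,1],[-0.06,0,0,0,0,0,1],[-0.06,0,0,0,0,0,1],[-0.06,0,0,0,0,0,1]]

```text
time: 3.82
eef_pos: [584.9, -160.7, 280.7]
ee_rot: [-0.012, 0.703, 0.01, 0.711]
ft_force: [-0.0, 0.9, 0.1]
width: 0.004
```

```bash
python3 - <<'E'
from h import *
from rig import snapshot
o=state()
s=snapshot("wrist");cv2.imwrite("pics/w3.png",s["image"][:,:,::-1]);np.savez("w3.npz",**s)
print(o["eef_pos"],o["width"],o["ft_force"],o["time"])
W=cloud(s,s["T_tool_cam"]);np.save("w3t.npy",W)
v,u=np.mgrid[:420,:560]
m=(abs(W[...,1])<30)&(abs(W[...,2])<30)&(W[...,0]>-120)&(W[...,0]<25)
print(m.sum())
for lo in range(-80,20,8):
    k=m&(W[...,0]>lo)&(W[...,0]<=lo+8)
    if k.sum(): print(lo,k.sum(),W[k].min(0).round(1),W[k].max(0).round(1),u[k].min(),u[k].max(),v[k].min(),v[k].max())
E
```

```text
[ 584.86867263 -160.65811763  280.66584165] 0.003811372519492828 [-0.04400721  0.86707899  0.08101315] 3.8167
27567
-80 2987 [-80.  -30.  -13.8] [-72.   30.   13.3] 173 386 293 378
-72 1176 [-72.  -19.1 -12.7] [-64.   20.9  12.4] 218 348 287 352
-64 608 [-64.  -13.7 -10.8] [-56.   13.5  -5.5] 240 319 276 294
-56 736 [-56.  -13.6 -10.9] [-48.   13.6  -5.3] 241 318 266 289
-48 611 [-48.  -13.7 -10.7] [-40.   13.6  -5.1] 243 316 258 279
-40 334 [-40.  -12.8 -10.9] [-33.3  13.   -5.3] 247 313 253 270
```

View pics/w3.png

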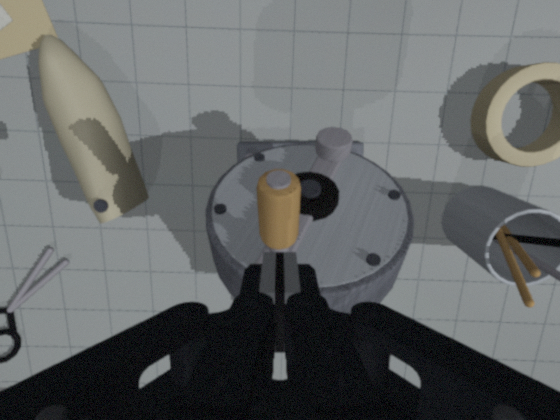

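The shut fingertips are at tool x ≈ -33 mm (row 253), not at 0. They rested on top of the handle, which matches the contact height. I'll cross-check with a fixed camera and re-measure the handle.

```bash
python3 - <<'E'
from h import *
from rig import snapshot
o=state();B=np.stack([X,Y,Z]).T
t=snapshot("scene");W=cloud(t)
d=W-o["eef_pos"];m=(abs(d[...,0])<14)&(abs(d[...,1])<18)&(W[...,2]>258)
print("scene finger low z",np.sort(W[m][:,2])[:5],m.sum(), np.median(W[m],0))
s=np.load("w3.npz");T=np.eye(4);T[:3,:3]=Ro.from_quat(o["ee_rot"]).as_matrix();T[:3,3]=o["eef_pos"]
W=cloud(s,T@s["T_tool_cam"]);hsv=cv2.cvtColor(s["image"],cv2.COLOR_RGB2HSV)
v,u=np.mgrid[:420,:560]
m=(hsv[...,0]>5)&(hsv[...,0]<25)&(hsv[...,1]>90)&(u>250)&(u<310)&(v>165)&(v<252)
H=(W[m]-HUB)@B;print("handle",m.sum(),np.nanpercentile(H,[2,50,98],axis=0))
k=m&(((W-HUB)@B)[...,2]>40);H=((W-HUB)@B)[k]
print(H[:,1].min(),H[:,1].max(),H[:,2].max())
q=.45;h=hpos(q);print(h);print(rel(o,[*h[:2],h[2]-52],goalR(1)))
E
```

```text
scene finger low z [312.03182411 312.29339662 312.41934148 313.91592861 314.89129624] 247 [ 593.10385378 -150.22274454  358.45583809]
handle 2507 [[-74.8379616  -36.01073624  45.88659834]
 [-58.9536487  -24.08028907  62.00488644]
 [-29.08501227 -11.98493658  64.70159915]]
-36.822966129362584 -11.531990102846871 65.51055258523733
[ 581.33993581 -162.89666825  232.28860392]
(array([ 0.0984, -0.0022, -0.0036]), array([-0.0001,  0.0084,  0.0021]))
```

Call:
jog_arm:
  targets:
    - [[0,-0.0006,-0.0036,0,0.008,0.002,-1],[0,-0.0006,-0.0036,0,0.008,0.002,-1],[0,-0.0006,-0.0036,0,0.008,0.002,-1],[0,-0.0006,-0.0036,0,0.008,0.002,-1],[0.03,-0.0006,-0.0036,0,0.008,0.002,-1],[0.06,-0.0006,-0.0036,0,0.008,0.002,-1],[0.085,-0.0006,-0.0036,0,0.008,0.002,-1],[0.098,-0.0006,-0.0036,0,0.008,0.002,-1],[0.098,-0.0006,-0.0036,0,0.008,0.002,-1]]

```text
time: 4.67
eef_pos: [577.7, -160.3, 175.1]
ee_rot: [-0.01, 0.71, 0.012, 0.704]
ft_force: [-0.2, 0.1, -0.1]
width: 1.001
```

```bash
python3 - <<'E'
from h import *
o=state();h=hpos(.425);print(h,o["eef_pos"],o["ft_force"],o["time"],o["width"]);print(rel(o,[*h[:2],h[2]-52],goalR(1)))
E
```

```text
[ 581.61485061 -161.5286728   232.83896119] [ 577.72503924 -160.3390941   175.05257436] [-0.20415822  0.08856099 -0.08706669] 4.6667 1.0013827240018165
(array([-0.0058, -0.0013,  0.0038]), array([-0.0002, -0.0098, -0.0031]))
```

Call:
jog_arm:
  targets:
    - [[-0.005,-0.001,0.003,0,-0.007,-0.003,-1],[-0.005,-0.001,0.003,0,-0.007,-0.003,1],[-0.005,-0.001,0.003,0,-0.007,-0.003,1],[-0.005,-0.001,0.003,0,-0.007,-0.003,1],[-0.005,-0.001,0.003,0,-0.007,-0.003,1],[-0.005,-0.001,0.003,0,-0.007,-0.003,1],[-0.005,-0.001,0.003,0,-0.007,-0.003,1],[-0.005,-0.001,0.003,0,-0.007,-0.003,1]]
  newtons: 60

```text
time: 5.33
eef_pos: [581.2, -161.7, 180.9]
ee_rot: [-0.011, 0.708, 0.011, 0.707]
ft_force: [-0.3, -0.8, 4.3]
width: 0.287
```

```bash
python3 - <<'E'
from h import *
from rig import snapshot
o=state();h=hpos(.425);print(h,o["eef_pos"],o["ft_force"],o["torque"],o["time"],o["width"]);print(rel(o,[*h[:2],h[2]-52],goalR(1)))
s=snapshot("wrist");cv2.imwrite("pics/w4.png",s["image"][:,:,::-1])
E
```

```text
[ 581.61485061 -161.5286728   232.83896119] [ 581.17770151 -161.65010031  180.90236353] [-0.31778955 -0.7818582   4.25870916] [-0.19286372  0.0656674   0.054492  ] 5.3333 0.28744749122751667
(array([0.0001, 0.0001, 0.0004]), array([-0.0003, -0.0014,  0.0008]))
```

View pics/w4.png

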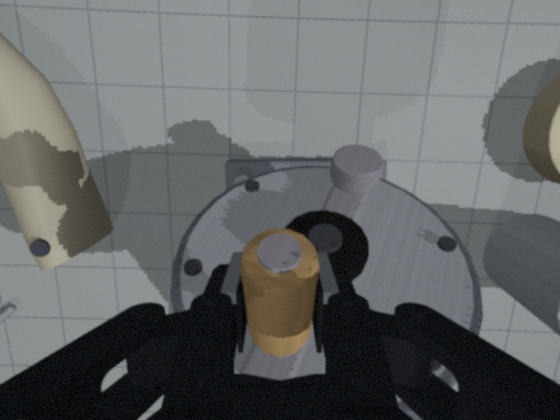

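Handle is gripped: width 24 mm, pads on both sides of the handle at (280,290). I'll crank in steps of about 30°, logging the moment about the axis at each step.

```bash
cat > seg.py <<'E'
import sys,json,os
from h import *
o=state();OFF=np.array([-.3,-.1,-51.9])
B=np.stack([X,Y,Z]).T
p=o["eef_pos"]-OFF; H=(p-HUB)@B
ang=np.arctan2(-H[1],H[2]); r=np.hypot(H[1],H[2])
F=o["ft_force"]; Fh=F@B
# force on tool; driving force on the handle is -F ; torque in +q direction: tangent t=(0,-cos q,-sin q)
tq=-(Fh[1]*-np.cos(ang)+Fh[2]*-np.sin(ang))*.06
log=json.load(open("log.json")) if os.path.exists("log.json") else []
q=ang+2*np.pi*round((( log[-1][1] if log else .42)-ang)/(2*np.pi))
log.append([o["time"],q,tq,r,*F]);json.dump(log,open("log.json","w"))
print("t %.2f q %.3f r %.1f ax %.1f torque %.3f Frad %.1f F %s w %.3f"%(o["time"],q,r,H[0],tq,Fh[1]*-np.sin(ang)+Fh[2]*np.cos(ang),F.round(1),o["width"]))
if len(sys.argv)>2:
    a,b=map(float,sys.argv[1:3]);n=10
    for k in range(1,n+1):
        d,rv=rel(o,hpos(a+(b-a)*k/n)+OFF,goalR(1))
        print("[%.4f, %.4f, %.4f, 0, %.3f, %.3f, 1],"%(*d,rv[1],rv[2]),end=" ")
E
python3 seg.py 0.425 0.95
```

```text
t 5.38 q 0.426 r 59.9 ax -50.1 torque 0.019 Frad 3.6 F [-1.3 -1.2  4.7] w 0.285
[0.0012, -0.0028, -0.0006, 0, -0.001, 0.001, 1], [0.0025, -0.0056, -0.0013, 0, -0.001, 0.001, 1], [0.0039, -0.0082, -0.0021, 0, -0.001, 0.001, 1], [0.0055, -0.0108, -0.0030, 0, -0.001, 0.001, 1], [0.0072, -0.0133, -0.0040, 0, -0.001, 0.001, 1], [0.0090, -0.0157, -0.0050, 0, -0.001, 0.001, 1], [0.0109, -0.0180, -0.0061, 0, -0.001, 0.001, 1], [0.0128, -0.0201, -0.0073, 0, -0.001, 0.001, 1], [0.0149, -0.0221, -0.0085, 0, -0.001, 0.001, 1], [0.0171, -0.0240, -0.0097, 0, -0.001, 0.001, 1],
```

Call:
jog_arm:
  targets:
    - [[0.0012,-0.0028,-0.0006,0,0,0,1],[0.0025,-0.0056,-0.0013,0,0,0,1],[0.0039,-0.0082,-0.0021,0,0,0,1],[0.0055,-0.0108,-0.003,0,0,0,1],[0.0072,-0.0133,-0.004,0,0,0,1],[0.009,-0.0157,-0.005,0,0,0,1],[0.0109,-0.018,-0.0061,0,0,0,1],[0.0128,-0.0201,-0.0073,0,0,0,1],[0.0149,-0.0221,-0.0085,0,0,0,1],[0.0171,-0.024,-0.0097,0,0,0,1]]

```text
time: 6.22
eef_pos: [572.0, -186.6, 163.6]
ee_rot: [-0.011, 0.708, 0.01, 0.706]
ft_force: [-0.3, -0.9, 3.8]
width: 0.292
```

```bash
python3 seg.py 0.95 1.45
```

```text
t 6.22 q 0.959 r 60.3 ax -50.1 torque 0.123 Frad 2.5 F [-0.3 -0.9  3.8] w 0.292
[0.0020, -0.0011, -0.0011, 0, -0.002, 0.002, 1], [0.0042, -0.0026, -0.0023, 0, -0.002, 0.002, 1], [0.0065, -0.0041, -0.0036, 0, -0.002, 0.002, 1], [0.0088, -0.0054, -0.0050, 0, -0.002, 0.002, 1], [0.0112, -0.0065, -0.0064, 0, -0.002, 0.002, 1], [0.0137, -0.0075, -0.0078, 0, -0.002, 0.002, 1], [0.0162, -0.0084, -0.0092, 0, -0.002, 0.002, 1], [0.0187, -0.0091, -0.0107, 0, -0.002, 0.002, 1], [0.0212, -0.0097, -0.0121, 0, -0.002, 0.002, 1], [0.0238, -0.0101, -0.0136, 0, -0.002, 0.002, 1],
```

Call:
jog_arm:
  targets:
    - [[0.002,-0.0011,-0.0011,0,0,0,1],[0.0042,-0.0026,-0.0023,0,0,0,1],[0.0065,-0.0041,-0.0036,0,0,0,1],[0.0088,-0.0054,-0.005,0,0,0,1],[0.0112,-0.0065,-0.0064,0,0,0,1],[0.0137,-0.0075,-0.0078,0,0,0,1],[0.0162,-0.0084,-0.0092,0,0,0,1],[0.0187,-0.0091,-0.0107,0,0,0,1],[0.0212,-0.0097,-0.0121,0,0,0,1],[0.0238,-0.0101,-0.0136,0,0,0,1]]

```text
time: 7.05
eef_pos: [558.5, -197.8, 139.6]
ee_rot: [-0.012, 0.708, 0.01, 0.706]
ft_force: [-1.8, -5.1, 4.4]
width: 0.285
```

```bash
python3 seg.py 1.45 1.95
```

```text
t 7.05 q 1.457 r 60.6 ax -50.1 torque 0.136 Frad 5.3 F [-1.8 -5.1  4.4] w 0.285
[0.0023, 0.0004, -0.0013, 0, -0.002, 0.003, 1], [0.0049, 0.0002, -0.0028, 0, -0.002, 0.003, 1], [0.0075, 0.0003, -0.0043, 0, -0.002, 0.003, 1], [0.0101, 0.0004, -0.0058, 0, -0.002, 0.003, 1], [0.0127, 0.0007, -0.0072, 0, -0.002, 0.003, 1], [0.0153, 0.0012, -0.0087, 0, -0.002, 0.003, 1], [0.0178, 0.0018, -0.0102, 0, -0.002, 0.003, 1], [0.0203, 0.0026, -0.0116, 0, -0.002, 0.003, 1], [0.0228, 0.0035, -0.0131, 0, -0.002, 0.003, 1], [0.0253, 0.0045, -0.0145, 0, -0.002, 0.003, 1],
```

Call:
jog_arm:
  targets:
    - [[0.0023,0.0004,-0.0013,0,0,0,1],[0.0049,0.0003,-0.0028,0,0,0,1],[0.0075,0.0003,-0.0043,0,0,0,1],[0.0101,0.0004,-0.0058,0,0,0,1],[0.0127,0.0007,-0.0072,0,0,0,1],[0.0153,0.0012,-0.0087,0,0,0,1],[0.0178,0.0018,-0.0102,0,0,0,1],[0.0203,0.0026,-0.0116,0,0,0,1],[0.0228,0.0035,-0.0131,0,0,0,1],[0.0253,0.0045,-0.0145,0,0,0,1]]

```text
time: 7.88
eef_pos: [543.2, -194.2, 113.4]
ee_rot: [-0.012, 0.708, 0.009, 0.706]
ft_force: [-2.3, -4.8, 1.1]
width: 0.289
```

```bash
python3 seg.py 1.95 2.45
```

```text
t 7.88 q 1.965 r 60.8 ax -50.1 torque 0.094 Frad 4.5 F [-2.3 -4.8  1.1] w 0.289
[0.0015, 0.0016, -0.0007, 0, -0.003, 0.003, 1], [0.0038, 0.0029, -0.0020, 0, -0.003, 0.003, 1], [0.0061, 0.0043, -0.0033, 0, -0.003, 0.003, 1], [0.0083, 0.0059, -0.0046, 0, -0.003, 0.003, 1], [0.0104, 0.0076, -0.0059, 0, -0.003, 0.003, 1], [0.0125, 0.0095, -0.0070, 0, -0.003, 0.003, 1], [0.0144, 0.0114, -0.0082, 0, -0.003, 0.003, 1], [0.0163, 0.0135, -0.0093, 0, -0.003, 0.003, 1], [0.0181, 0.0156, -0.0103, 0, -0.003, 0.003, 1], [0.0198, 0.0179, -0.0113, 0, -0.003, 0.003, 1],
```

Call:
jog_arm:
  targets:
    - [[0.0015,0.0016,-0.0007,0,0,0,1],[0.0038,0.0029,-0.002,0,0,0,1],[0.0061,0.0043,-0.0033,0,0,0,1],[0.0083,0.0059,-0.0046,0,0,0,1],[0.0104,0.0076,-0.0059,0,0,0,1],[0.0125,0.0095,-0.007,0,0,0,1],[0.0144,0.0114,-0.0082,0,0,0,1],[0.0163,0.0135,-0.0093,0,0,0,1],[0.0181,0.0156,-0.0103,0,0,0,1],[0.0198,0.0179,-0.0113,0,0,0,1]]

```text
time: 8.72
eef_pos: [530.7, -176.8, 92.9]
ee_rot: [-0.012, 0.708, 0.009, 0.706]
ft_force: [-1.8, -4.7, 1.2]
width: 0.29
```

```bash
python3 seg.py 2.45 2.95
```

```text
t 8.72 q 2.459 r 60.7 ax -50.2 torque 0.217 Frad 2.9 F [-1.8 -4.7  1.2] w 0.290
[0.0009, 0.0024, -0.0003, 0, -0.004, 0.003, 1], [0.0024, 0.0048, -0.0012, 0, -0.004, 0.003, 1], [0.0038, 0.0074, -0.0020, 0, -0.004, 0.003, 1], [0.0050, 0.0100, -0.0027, 0, -0.004, 0.003, 1], [0.0062, 0.0127, -0.0034, 0, -0.004, 0.003, 1], [0.0073, 0.0154, -0.0040, 0, -0.004, 0.003, 1], [0.0082, 0.0182, -0.0045, 0, -0.004, 0.003, 1], [0.0090, 0.0211, -0.0050, 0, -0.004, 0.003, 1], [0.0097, 0.0240, -0.0054, 0, -0.004, 0.003, 1], [0.0102, 0.0269, -0.0057, 0, -0.004, 0.003, 1],
```

Call:
jog_arm:
  targets:
    - [[0.0009,0.0024,-0.0003,0,0,0,1],[0.0024,0.0048,-0.0012,0,0,0,1],[0.0038,0.0074,-0.002,0,0,0,1],[0.005,0.01,-0.0027,0,0,0,1],[0.0062,0.0127,-0.0034,0,0,0,1],[0.0073,0.0154,-0.004,0,0,0,1],[0.0082,0.0182,-0.0045,0,0,0,1],[0.009,0.0211,-0.005,0,0,0,1],[0.0097,0.024,-0.0054,0,0,0,1],[0.0102,0.0269,-0.0057,0,0,0,1]]

```text
time: 9.55
eef_pos: [523.7, -150.4, 82.2]
ee_rot: [-0.012, 0.709, 0.009, 0.705]
ft_force: [-1.2, -5.4, 1.9]
width: 0.287
```

```bash
python3 seg.py 2.95 3.45
```

```text
t 9.55 q 2.947 r 60.6 ax -50.2 torque 0.326 Frad 0.1 F [-1.2 -5.4  1.9] w 0.287
[0.0001, 0.0032, 0.0002, 0, -0.005, 0.004, 1], [0.0004, 0.0062, 0.0000, 0, -0.005, 0.004, 1], [0.0005, 0.0092, -0.0001, 0, -0.005, 0.004, 1], [0.0006, 0.0122, -0.0001, 0, -0.005, 0.004, 1], [0.0005, 0.0152, -0.0001, 0, -0.005, 0.004, 1], [0.0002, 0.0182, 0.0001, 0, -0.005, 0.004, 1], [-0.0001, 0.0212, 0.0002, 0, -0.005, 0.004, 1], [-0.0006, 0.0241, 0.0005, 0, -0.005, 0.004, 1], [-0.0012, 0.0270, 0.0008, 0, -0.005, 0.004, 1], [-0.0020, 0.0299, 0.0013, 0, -0.005, 0.004, 1],
```

Call:
jog_arm:
  targets:
    - [[0.0001,0.0032,0.0002,0,-0.003,0.003,1],[0.0004,0.0062,0,0,-0.003,0.003,1],[0.0005,0.0092,-0.0001,0,-0.003,0.003,1],[0.0006,0.0122,-0.0001,0,-0.003,0.003,1],[0.0005,0.0152,-0.0001,0,-0.003,0.003,1],[0.0002,0.0182,0.0001,0,-0.003,0.003,1],[-0.0001,0.0212,0.0002,0,-0.003,0.003,1],[-0.0006,0.0241,0.0005,0,-0.003,0.003,1],[-0.0012,0.027,0.0008,0,-0.003,0.003,1],[-0.002,0.0299,0.0013,0,-0.003,0.003,1]]

```text
time: 10.38
eef_pos: [523.7, -121.7, 83.7]
ee_rot: [-0.012, 0.708, 0.009, 0.706]
ft_force: [-0.6, -8.5, 0.3]
width: 0.279
```

```bash
python3 seg.py 3.45 3.95
```

```text
t 10.38 q 3.428 r 60.1 ax -50.2 torque 0.488 Frad -2.2 F [-0.6 -8.5  0.3] w 0.279
[-0.0012, 0.0040, 0.0009, 0, -0.003, 0.004, 1], [-0.0022, 0.0068, 0.0015, 0, -0.003, 0.004, 1], [-0.0033, 0.0095, 0.0021, 0, -0.003, 0.004, 1], [-0.0045, 0.0122, 0.0028, 0, -0.003, 0.004, 1], [-0.0059, 0.0148, 0.0035, 0, -0.003, 0.004, 1], [-0.0073, 0.0173, 0.0043, 0, -0.003, 0.004, 1], [-0.0089, 0.0197, 0.0052, 0, -0.003, 0.004, 1], [-0.0105, 0.0220, 0.0061, 0, -0.003, 0.004, 1], [-0.0123, 0.0242, 0.0071, 0, -0.003, 0.004, 1], [-0.0141, 0.0264, 0.0082, 0, -0.003, 0.004, 1],
```

Call:
jog_arm:
  targets:
    - [[-0.0012,0.004,0.0009,0,-0.002,0.003,1],[-0.0022,0.0068,0.0015,0,-0.002,0.003,1],[-0.0033,0.0095,0.0021,0,-0.002,0.003,1],[-0.0045,0.0122,0.0028,0,-0.002,0.003,1],[-0.0059,0.0148,0.0035,0,-0.002,0.003,1],[-0.0073,0.0173,0.0043,0,-0.002,0.003,1],[-0.0089,0.0197,0.0052,0,-0.002,0.003,1],[-0.0105,0.022,0.0061,0,-0.002,0.003,1],[-0.0123,0.0242,0.0071,0,-0.002,0.003,1],[-0.0141,0.0264,0.0082,0,-0.002,0.003,1]]

```text
time: 11.22
eef_pos: [530.2, -96.9, 96.5]
ee_rot: [-0.012, 0.708, 0.008, 0.706]
ft_force: [-0.1, -10.6, -2.7]
width: 0.289
```

```bash
python3 seg.py 3.95 4.45
```

```text
t 11.22 q 3.910 r 59.8 ax -50.3 torque 0.561 Frad -5.5 F [ -0.1 -10.6  -2.7] w 0.289
[-0.0032, 0.0038, 0.0021, 0, -0.004, 0.005, 1], [-0.0052, 0.0057, 0.0033, 0, -0.004, 0.005, 1], [-0.0073, 0.0075, 0.0045, 0, -0.004, 0.005, 1], [-0.0095, 0.0092, 0.0057, 0, -0.004, 0.005, 1], [-0.0117, 0.0107, 0.0070, 0, -0.004, 0.005, 1], [-0.0140, 0.0121, 0.0083, 0, -0.004, 0.005, 1], [-0.0164, 0.0134, 0.0096, 0, -0.004, 0.005, 1], [-0.0188, 0.0145, 0.0110, 0, -0.004, 0.005, 1], [-0.0212, 0.0155, 0.0124, 0, -0.004, 0.005, 1], [-0.0237, 0.0163, 0.0138, 0, -0.004, 0.005, 1],
```

Call:
jog_arm:
  targets:
    - [[-0.0032,0.0038,0.0021,0,-0.003,0.004,1],[-0.0052,0.0057,0.0033,0,-0.003,0.004,1],[-0.0073,0.0075,0.0045,0,-0.003,0.004,1],[-0.0095,0.0092,0.0057,0,-0.003,0.004,1],[-0.0117,0.0107,0.007,0,-0.003,0.004,1],[-0.014,0.0121,0.0083,0,-0.003,0.004,1],[-0.0164,0.0134,0.0096,0,-0.003,0.004,1],[-0.0188,0.0145,0.011,0,-0.003,0.004,1],[-0.0212,0.0155,0.0124,0,-0.003,0.004,1],[-0.0237,0.0163,0.0138,0,-0.003,0.004,1]]

```text
time: 12.05
eef_pos: [541.4, -81.8, 117.2]
ee_rot: [-0.011, 0.709, 0.008, 0.705]
ft_force: [-0.9, -10.1, -9.1]
width: 0.285
```

```bash
python3 seg.py 4.45 4.95
```

```text
t 12.05 q 4.384 r 59.5 ax -50.5 torque 0.675 Frad -6.8 F [ -0.9 -10.1  -9.1] w 0.285
[-0.0054, 0.0023, 0.0037, 0, -0.006, 0.004, 1], [-0.0080, 0.0029, 0.0051, 0, -0.006, 0.004, 1], [-0.0106, 0.0033, 0.0066, 0, -0.006, 0.004, 1], [-0.0132, 0.0035, 0.0081, 0, -0.006, 0.004, 1], [-0.0158, 0.0036, 0.0096, 0, -0.006, 0.004, 1], [-0.0184, 0.0036, 0.0110, 0, -0.006, 0.004, 1], [-0.0210, 0.0034, 0.0125, 0, -0.006, 0.004, 1], [-0.0236, 0.0031, 0.0140, 0, -0.006, 0.004, 1], [-0.0262, 0.0026, 0.0155, 0, -0.006, 0.004, 1], [-0.0287, 0.0019, 0.0169, 0, -0.006, 0.004, 1],
```

Call:
jog_arm:
  targets:
    - [[-0.0054,0.0023,0.0037,0,-0.004,0.003,1],[-0.008,0.0029,0.0051,0,-0.004,0.003,1],[-0.0106,0.0033,0.0066,0,-0.004,0.003,1],[-0.0132,0.0035,0.0081,0,-0.004,0.003,1],[-0.0158,0.0036,0.0096,0,-0.004,0.003,1],[-0.0184,0.0036,0.011,0,-0.004,0.003,1],[-0.021,0.0034,0.0125,0,-0.004,0.003,1],[-0.0236,0.0031,0.014,0,-0.004,0.003,1],[-0.0262,0.0026,0.0155,0,-0.004,0.003,1],[-0.0287,0.0019,0.0169,0,-0.004,0.003,1]]

```text
time: 12.88
eef_pos: [555.0, -78.9, 141.5]
ee_rot: [-0.009, 0.711, 0.01, 0.703]
ft_force: [-0.9, -2.7, -11.7]
width: 0.287
```

```bash
python3 seg.py 4.95 5.45
```

```text
t 12.88 q 4.859 r 59.5 ax -50.8 torque 0.605 Frad -4.2 F [ -0.9  -2.7 -11.7] w 0.287
[-0.0069, -0.0013, 0.0048, 0, -0.012, -0.001, 1], [-0.0094, -0.0022, 0.0062, 0, -0.012, -0.001, 1], [-0.0118, -0.0032, 0.0076, 0, -0.012, -0.001, 1], [-0.0142, -0.0044, 0.0089, 0, -0.012, -0.001, 1], [-0.0166, -0.0058, 0.0102, 0, -0.012, -0.001, 1], [-0.0188, -0.0072, 0.0115, 0, -0.012, -0.001, 1], [-0.0210, -0.0088, 0.0128, 0, -0.012, -0.001, 1], [-0.0232, -0.0105, 0.0140, 0, -0.012, -0.001, 1], [-0.0252, -0.0124, 0.0152, 0, -0.012, -0.001, 1], [-0.0272, -0.0143, 0.0163, 0, -0.012, -0.001, 1],
```

Call:
jog_arm:
  targets:
    - [[-0.0069,-0.0013,0.0048,0,-0.008,0,1],[-0.0094,-0.0022,0.0062,0,-0.008,0,1],[-0.0118,-0.0032,0.0076,0,-0.008,0,1],[-0.0142,-0.0044,0.0089,0,-0.008,0,1],[-0.0166,-0.0058,0.0102,0,-0.008,0,1],[-0.0188,-0.0072,0.0115,0,-0.008,0,1],[-0.021,-0.0088,0.0128,0,-0.008,0,1],[-0.0232,-0.0105,0.014,0,-0.008,0,1],[-0.0252,-0.0124,0.0152,0,-0.008,0,1],[-0.0272,-0.0143,0.0163,0,-0.008,0,1]]

```text
time: 13.72
eef_pos: [571.1, -92.6, 167.9]
ee_rot: [-0.009, 0.709, 0.01, 0.705]
ft_force: [-3.7, -3.7, -14.3]
width: 0.287
```

```bash
python3 seg.py 5.45 5.95
```

```text
t 13.72 q 5.435 r 59.5 ax -50.5 torque 0.501 Frad -12.1 F [ -3.7  -3.7 -14.3] w 0.287
[-0.0025, -0.0023, 0.0020, 0, -0.006, -0.002, 1], [-0.0043, -0.0044, 0.0030, 0, -0.006, -0.002, 1], [-0.0060, -0.0067, 0.0040, 0, -0.006, -0.002, 1], [-0.0076, -0.0091, 0.0049, 0, -0.006, -0.002, 1], [-0.0091, -0.0115, 0.0058, 0, -0.006, -0.002, 1], [-0.0105, -0.0141, 0.0066, 0, -0.006, -0.002, 1], [-0.0117, -0.0167, 0.0073, 0, -0.006, -0.002, 1], [-0.0129, -0.0194, 0.0080, 0, -0.006, -0.002, 1], [-0.0139, -0.0221, 0.0086, 0, -0.006, -0.002, 1], [-0.0149, -0.0249, 0.0091, 0, -0.006, -0.002, 1],
```

Call:
jog_arm:
  targets:
    - [[-0.0025,-0.0023,0.002,0,-0.004,0,1],[-0.0043,-0.0044,0.003,0,-0.004,0,1],[-0.006,-0.0067,0.004,0,-0.004,0,1],[-0.0076,-0.0091,0.0049,0,-0.004,0,1],[-0.0091,-0.0115,0.0058,0,-0.004,0,1],[-0.0105,-0.0141,0.0066,0,-0.004,0,1],[-0.0117,-0.0167,0.0073,0,-0.004,0,1],[-0.0129,-0.0194,0.008,0,-0.004,0,1],[-0.0139,-0.0221,0.0086,0,-0.004,0,1],[-0.0149,-0.0249,0.0091,0,-0.004,0,1]]

```text
time: 14.55
eef_pos: [580.2, -116.0, 182.3]
ee_rot: [-0.008, 0.709, 0.011, 0.705]
ft_force: [-4.5, 0.6, -15.0]
width: 0.283
```

```bash
python3 seg.py 5.95 6.45
```

```text
t 14.55 q 5.926 r 59.8 ax -50.4 torque 0.361 Frad -14.0 F [ -4.5   0.6 -15. ] w 0.283
[-0.0012, -0.0041, 0.0011, 0, -0.004, -0.004, 1], [-0.0019, -0.0070, 0.0015, 0, -0.004, -0.004, 1], [-0.0025, -0.0099, 0.0018, 0, -0.004, -0.004, 1], [-0.0029, -0.0129, 0.0021, 0, -0.004, -0.004, 1], [-0.0032, -0.0159, 0.0023, 0, -0.004, -0.004, 1], [-0.0034, -0.0189, 0.0024, 0, -0.004, -0.004, 1], [-0.0034, -0.0219, 0.0024, 0, -0.004, -0.004, 1], [-0.0033, -0.0249, 0.0023, 0, -0.004, -0.004, 1], [-0.0031, -0.0279, 0.0022, 0, -0.004, -0.004, 1], [-0.0027, -0.0308, 0.0020, 0, -0.004, -0.004, 1],
```

Call:
jog_arm:
  targets:
    - [[-0.0007,-0.0041,0.0011,0,-0.003,-0.002,1],[-0.0012,-0.007,0.0015,0,-0.003,-0.002,1],[-0.0015,-0.0099,0.0018,0,-0.003,-0.002,1],[-0.0019,-0.0129,0.0021,0,-0.003,-0.002,1],[-0.0022,-0.0159,0.0023,0,-0.003,-0.002,1],[-0.0024,-0.0189,0.0024,0,-0.003,-0.002,1],[-0.0024,-0.0219,0.0024,0,-0.003,-0.002,1],[-0.0023,-0.0249,0.0023,0,-0.003,-0.002,1],[-0.0021,-0.0279,0.0022,0,-0.003,-0.002,1],[-0.0017,-0.0308,0.002,0,-0.003,-0.002,1]]

```text
time: 15.38
eef_pos: [583.2, -144.1, 185.2]
ee_rot: [-0.008, 0.707, 0.013, 0.707]
ft_force: [-6.6, 6.2, -7.1]
width: 0.288
```

```bash
python3 seg.py 6.45 6.95; cat > fit.py <<'E'
import json,numpy as np
L=np.array([l for l in json.load(open("log.json")) if l[0]>6])
q,t=L[:,1],L[:,2]
A=np.stack([np.ones_like(q),np.sin(q),np.cos(q)],1)
c,res,_,_=np.linalg.lstsq(A,t,rcond=None);print("\n",c,"amp",np.hypot(c[1],c[2]),"rms",np.std(t-A@c));print((t-A@c).round(3))
# lifting torque max where dh/dq max: t=c0+a*cos(q-qm); weight lowest at qm-pi/2
qm=np.arctan2(c[1],c[2]);print("heavy low at q=",qm-np.pi/2,qm+1.5*np.pi)
E
python3 fit.py
```

```text
t 15.38 q 6.404 r 60.0 ax -50.0 torque 0.317 Frad -10.0 F [-6.6  6.2 -7.1] w 0.288
[0.0008, -0.0057, -0.0004, 0, -0.000, -0.007, 1], [0.0014, -0.0086, -0.0008, 0, -0.000, -0.007, 1], [0.0021, -0.0115, -0.0012, 0, -0.000, -0.007, 1], [0.0030, -0.0143, -0.0017, 0, -0.000, -0.007, 1], [0.0039, -0.0171, -0.0023, 0, -0.000, -0.007, 1], [0.0050, -0.0198, -0.0029, 0, -0.000, -0.007, 1], [0.0062, -0.0225, -0.0036, 0, -0.000, -0.007, 1], [0.0075, -0.0251, -0.0044, 0, -0.000, -0.007, 1], [0.0090, -0.0276, -0.0052, 0, -0.000, -0.007, 1], [0.0105, -0.0300, -0.0061, 0, -0.000, -0.007, 1], 
 [ 0.35726136 -0.26272011 -0.04362985] amp 0.26631827138362413 rms 0.0309782890807592
[ 0.006  0.045 -0.037 -0.008 -0.023  0.015 -0.01   0.055 -0.005 -0.024
 -0.047  0.035]
heavy low at q= -3.3061604248214564 2.97702488235813
```

Fit: drag 0.36 N·m, weight amplitude 0.27 N·m (both within the given range), heavy side low at handle q ≈ 2.98 (mod 2π). I'll continue in the same direction past a full turn to q ≈ 9.26, taking more readings on the way.

Call:
jog_arm:
  targets:
    - [[0.0013,-0.0057,-0.0004,0,0,-0.004,1],[0.0022,-0.0086,-0.0008,0,0,-0.004,1],[0.0031,-0.0115,-0.0012,0,0,-0.004,1],[0.004,-0.0143,-0.0017,0,0,-0.004,1],[0.0049,-0.0171,-0.0023,0,0,-0.004,1],[0.006,-0.0198,-0.0029,0,0,-0.004,1],[0.0072,-0.0225,-0.0036,0,0,-0.004,1],[0.0085,-0.0251,-0.0044,0,0,-0.004,1],[0.01,-0.0276,-0.0052,0,0,-0.004,1],[0.0115,-0.03,-0.0061,0,0,-0.004,1]]

```text
time: 16.22
eef_pos: [579.1, -171.3, 176.2]
ee_rot: [-0.008, 0.706, 0.014, 0.709]
ft_force: [-5.1, 5.7, -2.7]
width: 0.283
```

```bash
python3 seg.py 6.95 7.45
```

```text
t 16.22 q 6.891 r 60.1 ax -49.8 torque 0.124 Frad -7.3 F [-5.1  5.7 -2.7] w 0.283
[0.0034, -0.0051, -0.0022, 0, 0.004, -0.008, 1], [0.0052, -0.0073, -0.0033, 0, 0.004, -0.008, 1], [0.0070, -0.0094, -0.0043, 0, 0.004, -0.008, 1], [0.0089, -0.0114, -0.0055, 0, 0.004, -0.008, 1], [0.0109, -0.0133, -0.0066, 0, 0.004, -0.008, 1], [0.0130, -0.0151, -0.0079, 0, 0.004, -0.008, 1], [0.0151, -0.0168, -0.0091, 0, 0.004, -0.008, 1], [0.0174, -0.0183, -0.0104, 0, 0.004, -0.008, 1], [0.0196, -0.0197, -0.0118, 0, 0.004, -0.008, 1], [0.0220, -0.0210, -0.0131, 0, 0.004, -0.008, 1],
```

Call:
jog_arm:
  targets:
    - [[0.0034,-0.0051,-0.0022,0,0.003,-0.005,1],[0.0052,-0.0073,-0.0033,0,0.003,-0.005,1],[0.007,-0.0094,-0.0043,0,0.003,-0.005,1],[0.0089,-0.0114,-0.0055,0,0.003,-0.005,1],[0.0109,-0.0133,-0.0066,0,0.003,-0.005,1],[0.013,-0.0151,-0.0079,0,0.003,-0.005,1],[0.0151,-0.0168,-0.0091,0,0.003,-0.005,1],[0.0174,-0.0183,-0.0104,0,0.003,-0.005,1],[0.0196,-0.0197,-0.0118,0,0.003,-0.005,1],[0.022,-0.021,-0.0131,0,0.003,-0.005,1]]

```text
time: 17.05
eef_pos: [569.6, -190.5, 158.2]
ee_rot: [-0.01, 0.704, 0.013, 0.71]
ft_force: [-4.3, 5.5, 1.2]
width: 0.289
```

```bash
python3 seg.py 7.45 7.95
```

```text
t 17.05 q 7.360 r 60.5 ax -49.5 torque 0.107 Frad -5.5 F [-4.3  5.5  1.2] w 0.289
[0.0065, -0.0031, -0.0044, 0, 0.010, -0.005, 1], [0.0089, -0.0041, -0.0059, 0, 0.010, -0.005, 1], [0.0114, -0.0049, -0.0073, 0, 0.010, -0.005, 1], [0.0139, -0.0056, -0.0088, 0, 0.010, -0.005, 1], [0.0165, -0.0061, -0.0103, 0, 0.010, -0.005, 1], [0.0190, -0.0065, -0.0118, 0, 0.010, -0.005, 1], [0.0216, -0.0068, -0.0134, 0, 0.010, -0.005, 1], [0.0242, -0.0069, -0.0149, 0, 0.010, -0.005, 1], [0.0268, -0.0068, -0.0164, 0, 0.010, -0.005, 1], [0.0294, -0.0066, -0.0179, 0, 0.010, -0.005, 1],
```

Call:
jog_arm:
  targets:
    - [[0.0065,-0.0031,-0.0044,0,0.007,-0.003,1],[0.0089,-0.0041,-0.0059,0,0.007,-0.003,1],[0.0114,-0.0049,-0.0073,0,0.007,-0.003,1],[0.0139,-0.0056,-0.0088,0,0.007,-0.003,1],[0.0165,-0.0061,-0.0103,0,0.007,-0.003,1],[0.019,-0.0065,-0.0118,0,0.007,-0.003,1],[0.0216,-0.0068,-0.0134,0,0.007,-0.003,1],[0.0242,-0.0069,-0.0149,0,0.007,-0.003,1],[0.0268,-0.0068,-0.0164,0,0.007,-0.003,1],[0.0294,-0.0066,-0.0179,0,0.007,-0.003,1]]

```text
time: 17.88
eef_pos: [552.7, -198.2, 128.9]
ee_rot: [-0.011, 0.706, 0.012, 0.708]
ft_force: [-2.7, -0.1, 2.9]
width: 0.285
```

```bash
python3 seg.py 7.95 8.45
```

```text
t 17.88 q 7.941 r 60.6 ax -49.7 torque 0.068 Frad -0.1 F [-2.7 -0.1  2.9] w 0.285
[0.0029, 0.0010, -0.0020, 0, 0.004, -0.001, 1], [0.0054, 0.0015, -0.0035, 0, 0.004, -0.001, 1], [0.0079, 0.0022, -0.0049, 0, 0.004, -0.001, 1], [0.0104, 0.0030, -0.0064, 0, 0.004, -0.001, 1], [0.0129, 0.0040, -0.0078, 0, 0.004, -0.001, 1], [0.0153, 0.0050, -0.0092, 0, 0.004, -0.001, 1], [0.0177, 0.0063, -0.0106, 0, 0.004, -0.001, 1], [0.0200, 0.0076, -0.0119, 0, 0.004, -0.001, 1], [0.0222, 0.0091, -0.0133, 0, 0.004, -0.001, 1], [0.0244, 0.0107, -0.0145, 0, 0.004, -0.001, 1],
```

Call:
jog_arm:
  targets:
    - [[0.0029,0.001,-0.002,0,0.003,0,1],[0.0054,0.0015,-0.0035,0,0.003,0,1],[0.0079,0.0022,-0.0049,0,0.003,0,1],[0.0104,0.003,-0.0064,0,0.003,0,1],[0.0129,0.004,-0.0078,0,0.003,0,1],[0.0153,0.005,-0.0092,0,0.003,0,1],[0.0177,0.0063,-0.0106,0,0.003,0,1],[0.02,0.0076,-0.0119,0,0.003,0,1],[0.0222,0.0091,-0.0133,0,0.003,0,1],[0.0244,0.0107,-0.0145,0,0.003,0,1]]

```text
time: 18.72
eef_pos: [537.9, -188.4, 104.1]
ee_rot: [-0.011, 0.707, 0.011, 0.707]
ft_force: [-2.0, -5.2, 1.3]
width: 0.288
```

```bash
python3 seg.py 8.45 8.9;python3 fit.py
```

```text
t 18.72 q 8.451 r 60.6 ax -49.9 torque 0.174 Frad 4.2 F [-2.  -5.2  1.3] w 0.288
[0.0015, 0.0020, -0.0010, 0, 0.001, 0.000, 1], [0.0034, 0.0037, -0.0021, 0, 0.001, 0.000, 1], [0.0052, 0.0055, -0.0031, 0, 0.001, 0.000, 1], [0.0069, 0.0073, -0.0041, 0, 0.001, 0.000, 1], [0.0085, 0.0092, -0.0050, 0, 0.001, 0.000, 1], [0.0100, 0.0113, -0.0059, 0, 0.001, 0.000, 1], [0.0115, 0.0134, -0.0068, 0, 0.001, 0.000, 1], [0.0129, 0.0155, -0.0076, 0, 0.001, 0.000, 1], [0.0142, 0.0178, -0.0083, 0, 0.001, 0.000, 1], [0.0154, 0.0201, -0.0090, 0, 0.001, 0.000, 1], 
 [ 0.35380168 -0.26703734 -0.049296  ] amp 0.27154932761960876 rms 0.029787250495751365
[ 0.016  0.053 -0.032 -0.006 -0.025  0.012 -0.013  0.053 -0.005 -0.02
 -0.04   0.044 -0.037  0.012 -0.024  0.013]
heavy low at q= -3.3241409199133365 2.9590443872662497
```

Call:
jog_arm:
  targets:
    - [[0.0015,0.002,-0.001,0,0,0,1],[0.0034,0.0037,-0.0021,0,0,0,1],[0.0052,0.0055,-0.0031,0,0,0,1],[0.0069,0.0073,-0.0041,0,0,0,1],[0.0085,0.0092,-0.005,0,0,0,1],[0.01,0.0113,-0.0059,0,0,0,1],[0.0115,0.0134,-0.0068,0,0,0,1],[0.0129,0.0155,-0.0076,0,0,0,1],[0.0142,0.0178,-0.0083,0,0,0,1],[0.0154,0.0201,-0.009,0,0,0,1]]

```text
time: 19.55
eef_pos: [528.1, -169.1, 88.3]
ee_rot: [-0.012, 0.707, 0.011, 0.707]
ft_force: [-1.7, -5.9, 1.9]
width: 0.281
```

```bash
python3 seg.py 8.9 9.25;python3 fit.py; python3 - <<'E'
import json,numpy as np
from scipy.optimize import least_squares
L=np.array([l for l in json.load(open("log.json")) if l[0]>6]);q=L[:,1]-L[:,2]/4
s=least_squares(lambda c:c[0]+c[1]*np.sin(q-c[2])-L[:,2],[.35,.27,2.9]);
J=np.linalg.inv(s.jac.T@s.jac)*s.fun.var();print("wheel low",s.x,np.sqrt(np.diag(J)))
E
```

```text
t 19.55 q 8.897 r 60.5 ax -50.0 torque 0.325 Frad 2.3 F [-1.7 -5.9  1.9] w 0.281
[0.0005, 0.0023, -0.0003, 0, 0.001, 0.001, 1], [0.0014, 0.0041, -0.0008, 0, 0.001, 0.001, 1], [0.0021, 0.0060, -0.0013, 0, 0.001, 0.001, 1], [0.0028, 0.0080, -0.0017, 0, 0.001, 0.001, 1], [0.0035, 0.0099, -0.0021, 0, 0.001, 0.001, 1], [0.0041, 0.0119, -0.0024, 0, 0.001, 0.001, 1], [0.0046, 0.0139, -0.0027, 0, 0.001, 0.001, 1], [0.0051, 0.0160, -0.0030, 0, 0.001, 0.001, 1], [0.0055, 0.0180, -0.0032, 0, 0.001, 0.001, 1], [0.0058, 0.0201, -0.0034, 0, 0.001, 0.001, 1], 
 [ 0.35672893 -0.26487855 -0.05579242] amp 0.2706906742144461 rms 0.03216786036493519
[ 0.015  0.049 -0.04  -0.016 -0.034  0.003 -0.02   0.05  -0.005 -0.017
 -0.036  0.048 -0.036  0.01  -0.03   0.005  0.054]
heavy low at q= -3.3491919650418183 2.933993342137768
wheel low [0.35647795 0.27143741 2.85250575] [0.00865096 0.01180951 0.04459379]
```

Call:
jog_arm:
  targets:
    - [[0.0005,0.0023,-0.0003,0,0,0,1],[0.0014,0.0041,-0.0008,0,0,0,1],[0.0021,0.006,-0.0013,0,0,0,1],[0.0028,0.008,-0.0017,0,0,0,1],[0.0035,0.0099,-0.0021,0,0,0,1],[0.0041,0.0119,-0.0024,0,0,0,1],[0.0046,0.0139,-0.0027,0,0,0,1],[0.0051,0.016,-0.003,0,0,0,1],[0.0055,0.018,-0.0032,0,0,0,1],[0.0056,0.0185,-0.0033,0,0,0,1]]

```text
time: 20.38
eef_pos: [524.1, -151.0, 82.4]
ee_rot: [-0.012, 0.707, 0.01, 0.707]
ft_force: [-1.3, -5.5, 1.8]
width: 0.287
```

Call:
jog_arm:
  targets:
    - [[0,0,0,0,0,0,1],[0,0,0,0,0,0,1],[0,0,0,0,0,0,1],[0,0,0,0,0,0,1],[0,0,0,0,0,0,1],[0,0,0,0,0,0,1]]

```text
time: 20.88
eef_pos: [524.1, -151.4, 82.4]
ee_rot: [-0.012, 0.707, 0.01, 0.707]
ft_force: [-2.1, -4.7, 3.2]
width: 0.283
```

```bash
python3 seg.py; python3 - <<'E'
from h import *
from rig import snapshot
o=state();print(o["time"],o["dq"].round(3))
w=snapshot("wrist");t=snapshot("top")
cv2.imwrite("pics/w9.png",w["image"][:,:,::-1]);cv2.imwrite("pics/t9.png",t["image"][:,:,::-1])
W=cloud(t);v,u=np.mgrid[:420,:560]
for nme,b in {"last":(410,195,465,290),"tape":(222,215,270,268),"tin":(240,165,280,215)}.items():
    m=(u>b[0])&(u<b[2])&(v>b[1])&(v<b[3])&(W[...,2]>20);print(nme,np.nanmin(W[m],0).round(),np.nanmax(W[m],0).round())
E
```

```text
t 20.88 q 9.212 r 60.4 ax -50.0 torque 0.292 Frad -0.6 F [-2.1 -4.7  3.2] w 0.283
20.8833 [-0.001 -0.004 -0.002 -0.002 -0.001 -0.   ]
last [ 422. -425.   20.] [ 550. -119.  618.]
tape [470.  63.  20.] [580. 172.  42.]
tin [610.  49.  20.] [693. 131. 170.]
```

View pics/w9.png

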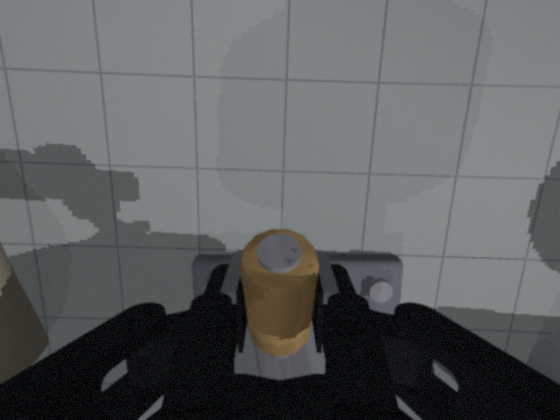

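View pics/t9.png

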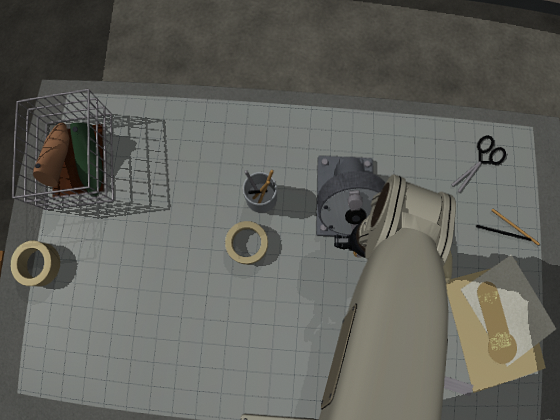

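The wrist view shows the handle still between the pads at (280,290). In the top view the tape (246,243) and tin (260,190) haven't moved, but the arm hides the last. I'll check the last in the scene view and then hand in.

```bash
python3 - <<'E'
from h import *
from rig import snapshot
s0=np.load("scene0.npz");s=snapshot("scene")
f=lambda S:(lambda W:W[(W[...,0]>440)&(W[...,0]<680)&(W[...,1]<-290)&(W[...,1]>-440)&(W[...,2]>20)&(W[...,2]<95)])(cloud(S))
for S in(s0,s):
    p=f(S);print(len(p),p.min(0).round(),p.max(0).round(),p.mean(0).round(1))
cv2.imwrite("pics/s9.png",s["image"][:,:,::-1])
o=state();print(o["ft_force"],o["width"],o["time"])
E
```

```text
1125 [ 462. -421.   20.] [ 649. -310.   92.] [ 571.9 -353.8   52. ]
1135 [ 461. -419.   20.] [ 650. -314.   92.] [ 571.3 -354.2   51.5]
[-2.63502346 -4.44530827  2.99533389] 0.28672322578539855 21.0333
```

View pics/s9.png

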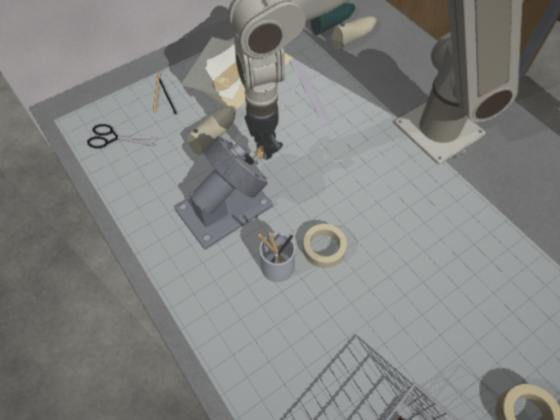

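The last (213,130), tape (325,246) and tin (277,258) stand where they were, and the gripper holds the handle at (262,152).

```bash
python3 -c "
from rig import hand_in;print(hand_in())"
```

```text
the job is handed in; nothing more can be done
None
```

I cranked the wheel about 1.4 turns clockwise (handle angle 0.43 to 9.21 rad) and handed in with the heavy side at the bottom by my estimate. The gripper was still holding the handle; the hand-in gave no verdict.

- **Which side is heavy:** I fitted 17 force readings taken along the way. They gave a bearing drag of 0.36 N·m and a weight torque of 0.27 N·m, both close to the values given. The heavy side is lowest at wheel angle 2.85 ± 0.05 rad (mod 2π).
- **Where it stopped:** The handle ended at 9.21 rad. Taking off the rubber bush's lead, the wheel is at about 9.14 rad, which matches 2.85 + 2π. I did not sweep back the other way to check for bias.
- **Last checks:** The arm was at rest, the grip was set to 60 N with the pads 24 mm apart on the handle, and the clock read 21 s. The last, tape and tin were within about 2 mm of where they began. The top view of the last was hidden by the arm, so I checked it in the scene view.
- **What went wrong:** The first grip missed, with the fingers closing on top of the handle. The shut fingertips sit about 32 mm behind the reported TCP. I measured this in two cameras and corrected for it in the second grip. While the handle came up over the top, the pull along its arm rose to about 14 N and eased again; the grip held.

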